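Blow-dry a rinsed beaker with the hold-down air valve

TASK

Take the copper beaker that lies in the wooden rest, turn it mouth down and lower it over the free white drying peg until its rim stands on the black base, then let go of it. Then push the red cap of the air valve down until its top is level with the tops of the two brass pins beside it, and finish while still holding it pressed there with the gripper's fingers. Leave the blue beaker, the jar and the hammer alone.

Things in the scene. Friction and masses are not known exactly. Their poses are not given: they have to be found in the camera images.
- cup: copper beaker, round tube closed at one end: 52 mm outside, 46 mm inside diameter, 84 mm long, floor 5 mm thick, 0.1 to 0.2 kg. Origin: centre of the closed end's outer face; z runs along the axis to the open mouth. Starts lying level in the rest, axis 75 mm above the table, mouth to the robot's left (+y) within 0.4 rad. Grip its sides near the closed end
- rest: fixed rest: wooden block 70 x 75 mm, 30 mm high, carrying two steel rods (8 mm thick, 34 mm between centres, tops 54 mm above the table, 64 mm long) along its y axis, on which the beaker lies; its closed end overhangs the rods by 10 to 18 mm. Origin: centre of the underside; y points the way the beaker's mouth points
- stand_free: the free drying stand, fixed: black round base 88 mm across and 20 mm high, with an upright white peg in the middle, 26 mm thick, rising 52 mm above the base to a tapered tip (72 mm above the table). Origin: centre of the underside; z up
- stand_free_seat (a point): centre of the top of the free stand's black base, at the foot of its peg; an inverted beaker's rim stands at this height, 20 mm above the table
- stand_full: a like stand whose peg is taken by the blue beaker. Origin: centre of the underside
- cup_full: blue beaker, like the copper one but 64 mm long, standing mouth down over the other peg, its closed end 84 mm above the table. Origin: centre of the closed end's outer face; z runs to the mouth (down). Leave alone
- valve: air valve, fixed: aluminium foot 80 x 84 x 12 mm, grey round body to 50 mm height, red cap above it, and two brass pins 7 mm thick on either side of the cap, 33 mm from its axis along +y and -y of this body, their tops 76 mm above the table. Origin: centre of the underside; z up
- cap (a joint): how far the red cap is pressed down, m: 0 up, 0.024 fully down; 0.012 is level with the pins. The spring always pushes it up: 4 N at the top, 7 N level with the pins, 10 N fully down
- cap_top (a point): centre of the flat top of the red cap, 42 mm across; 88 mm above the table when up, 76 mm when level with the pins; moves with the cap
- pin_level (a point): point on the valve's axis at the height of the pins' tops: the cap's top has to be held here
- jar: closed amber jar, 48 mm across, 70 mm high, at the far side. Origin: centre of its underside. Leave alone
- hammer: hammer about 200 mm long lying flat at the far side. Origin under its middle. Leave alone
There are look-alikes about, which are no part of the job. Leave any pink or turquoise look-alike of the stand_free alone.

How it is judged:
By the outcome, as a careful person would: the job done as asked, in the order asked, and still so for the second after the job is handed in, while the arm keeps its last pose, push and grip.
It also fails if it takes over 56 s, if anything falls off the work surface, if the arm or the gripper's body presses on something with over 40 N, if the wrist force passes 120 N, or if a joint passes its speed limit or range.

ROBOT

A 6-joint arm with a two-finger parallel gripper is mounted at the origin on the work surface. World frame = base frame: x ahead of the robot, y to its left, z up, the work surface at z = 0. Lengths are in m, angles in rad, forces in N, time in s.
With the tool pointing down it reaches from about 0.3 to 0.775 m from the base axis. Payload 14.6 kg.
Tool frame: the origin (TCP) lies at the very end of the fingers, on their centre line; the grasp point (between the pads) lies 19 mm behind it; z points along the fingers, y is the line along which they close (so a half turn about z gives the same grasp; the last joint's range is limited). The gripper opens to 94 mm and grips with 3 to 60 N. Pads are 16 mm wide; open, the fingers measure 119 mm over their backs; the gripper's body (75 mm by 177 mm) begins 78 mm behind the grasp point.
Start: joints at [-1.337, 0.3, 1.521, -0, 1.321, -0.067], TCP at [0.163, -0.525, 0.205] pointing down, gripper open.
Joint ranges: [-3.03, 3.03], [-0.79, 2.21], [0.23, 2.52], [-1.04, 4.18], [0, 3.07], [-2.55, 2.55]. Speed limits (rad/s): [2.22, 2.22, 2.57, 3.14, 3.14, 3.14].

INTERFACE

Orientations are given as [roll, pitch, yaw] about the fixed x, y, z axes, in that order (R = Rz(yaw) Ry(pitch) Rx(roll)).
In Python, from station import ctrl gives the robot as it stands.
- The arm moves only by the shell command python3 -m pendant 'ROWS' [OPENING] [FORCE]. ROWS is JSON, a list of rows, each a list of 2 entries, a list of its own where there are three numbers: the shift along the world's x, y, z in cm, then the turn about the world's z in rad. A call has 1 to 20 rows; each row shifts and turns the commanded pose from where the row before left it; what a row does not reach is not made up. A row lasts 1/12 s, in which the tool goes at most 41.7 mm and 7.16 degrees, less where a joint would pass 70% of its speed; a pose out of reach is approached as far as the arm can. A call is refused whole if a number of a shift passes 4.17 or a number of a turn 0.125, either way. A call with a gripper value outside its range is refused whole. OPENING is the opening, from 0 (shut) to 1 (fully open), set as the call begins (- or left out, the last holds). The fingers move at their own pace and stop on an object; FORCE is the grip in N (left out, the last holds). Time passes only in rows, so rows that do not move let the fingers close. It gives the time, the measured TCP pose, the force, the opening and the grip force at its end, in the units of the state.
- ctrl.get_obs(): the state, without advancing time (a new reading comes with each control period).
- ctrl.camera(name): name is "scene" or "top"; returns a dict with "color" (400x640x3 uint8, red, green, blue), "intrinsics" (3x3 intrinsics, pixels), "k1" (the pictures are not rectified: a ray, as slopes to the right and down, at radius r is drawn at 1 + k1 r^2 times it, then the intrinsics apply), "camera_from_world" (4x4, takes a point from world to camera coordinates). Camera axes: x right, y down, z forward; pixel columns grow to the right and rows downward; lengths in m; the calibration is good to about 2 mm. A picture is of the moment at which its call begins. There is no depth.
- ctrl.hand_in(): hands the job in; it is judged then, once.
The state is a dict: "time_s": time; "qpos": joint angles; "joint_vel": joint speeds; "tau": joint torques, N m; "ee_pos": TCP position; "eef_rot": TCP orientation; "force": force on the tool from outside, world axes, zero at the start; "moment": the same for the moment, N m; "grip_width": finger opening in m; "grip_force": force on a finger pad.
Only numpy, scipy, OpenCV 4.12 (cv2) and the standard library are available. Lean on these libraries where they do the work, as an engineer would, in place of code of your own. Each camera call takes 0.05 s, during which the arm holds its last target. There are 200 camera calls.

## Working session

There is one attempt and no reset: what is moved stays moved. The work goes in short steps, Python scripts to look and compute and a shell command to move; the robot and the scene stay as the last step left them, time stands still between calls to the robot, and variables do not carry over. Pictures are saved under pics/ and viewed, at most 10 in all, crops included, and the job is handed in when it is done.

```bash
mkdir -p pics; ls; cat > h.py <<'E'
import numpy as np, cv2
from station import ctrl
def shot(n,f):
    c=ctrl.camera(n); cv2.imwrite(f'pics/{f}.png',cv2.cvtColor(c["color"],cv2.COLOR_RGB2BGR)); return c
def ray(c,u,v):
    K=np.array(c["intrinsics"]);k1=c["k1"]
    x,y=cv2.undistortPoints(np.array([[[u,v]]],float),K,np.array([k1,0,0,0.]))[0,0]
    T=np.array(c["camera_from_world"]);R=T[:3,:3]
    return -R.T@T[:3,3], R.T@np.array([x,y,1])
def onz(c,u,v,z):
    o,d=ray(c,u,v); return o+d*(z-o[2])/d[2]
def pix(c,p):
    T=np.array(c["camera_from_world"]);r,_=cv2.Rodrigues(T[:3,:3])
    return cv2.projectPoints(np.array([p],float),r,T[:3,3],np.array(c["intrinsics"]),np.array([c["k1"],0,0,0.]))[0][0,0]
E
python3 - <<'E'
from h import *
for n in("scene","top"):
    c=shot(n,n+"0"); o,d=ray(c,320,200); print(n,o.round(3),d.round(3),np.array(c["intrinsics"])[0,0],c["k1"])
o=ctrl.get_obs(); print(o)
E
```

```text
pics
scene [ 1.175 -0.335  1.007] [-0.541  0.243 -0.805] 418.68532963982386 -0.062338188785683236
top [ 0.468 -0.058  1.418] [ 0.08   0.012 -0.997] 502.7120586385832 -0.14222686919267707
{'time_s': 0.1, 'qpos': array([-1.33660035e+00,  3.00393703e-01,  1.52150467e+00,  1.88473643e-05,
        1.32070234e+00, -6.66034843e-02]), 'joint_vel': array([-0.00045543, -0.00165308, -0.00128264, -0.00023602,  0.00016253,
        0.00102815]), 'tau': array([ 1.89412881e-04, -5.32649124e+01, -3.53285909e+01,  7.09300605e-02,
        2.34717998e-02, -6.74524108e-05]), 'ee_pos': array([ 0.16290271, -0.52508063,  0.20496111]), 'eef_rot': array([-3.14058804e+00, -8.53069462e-05,  3.00794746e-01]), 'force': array([ 0.51658258,  0.30246359, -0.17025588]), 'moment': array([-0.03019121,  0.03814536, -0.02482051]), 'grip_force': 0.0, 'grip_width': 0.09403640427872481}
```

View pics/scene0.png

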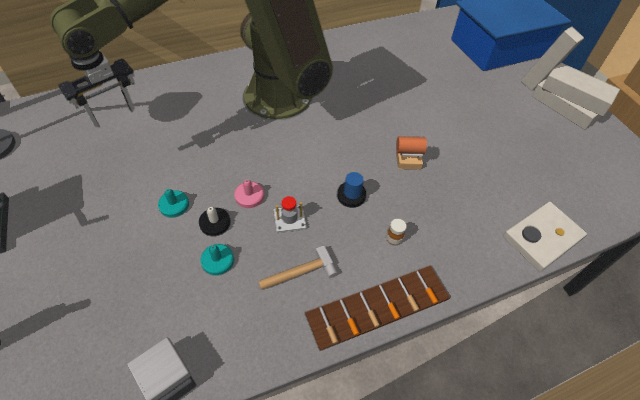

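View pics/top0.png

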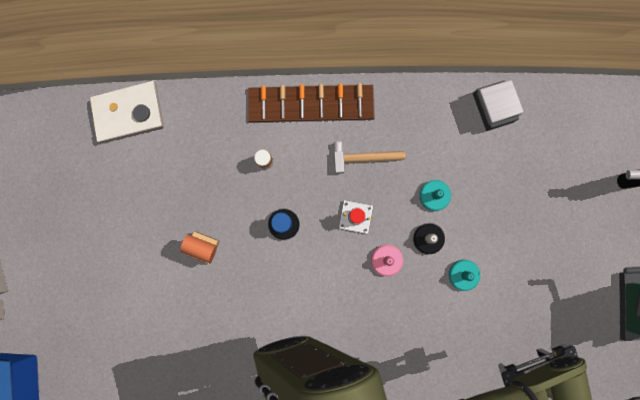

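```bash
cat > find.py <<'E'
from h import *
def blobs(c,lo,hi,amin=30):
    hsv=cv2.cvtColor(c["color"],cv2.COLOR_RGB2HSV); m=cv2.inRange(hsv,lo,hi)
    n,l,s,ce=cv2.connectedComponentsWithStats(m)
    return [(s[i],ce[i].round(1),l==i) for i in range(1,n) if s[i][4]>=amin]
E
python3 - <<'E'
from find import *
t=ctrl.camera("top"); s=ctrl.camera("scene")
for n,c in(("top",t),("scene",s)):
    print(n)
    print(" px cup",c["color"][(248,199) if n=="top" else (145,411)])
    for nm,lo,hi in(("copper",(3,120,90),(12,230,255)),("red",(0,235,80),(3,255,255)),("black",(0,0,0),(179,255,40)),("white",(0,0,150),(179,50,255))):
        for st,ce,m in blobs(c,lo,hi):
            x,y=ce
            if n=="top" and not(150<x<470 and 130<y<300):continue
            if n=="scene" and not(140<x<440 and 120<y<260):continue
            print(nm,st,ce,onz(c,*ce,{"copper":.075,"red":.088,"black":.02,"white":.07}[nm]).round(4)[:2])
            if nm=="copper":
                r=cv2.minAreaRect(np.argwhere(m)[:,::-1].astype(np.float32)); b=cv2.boxPoints(r)
                print(r[0],"corners",[onz(c,*p,.075)[:2].round(3).tolist() for p in b], onz(c,*r[0],.075).round(4))
def crop(c,x,y,w=40):return cv2.resize(c["color"][y-w:y+w,x-w:x+w],(390,390),interpolation=0)
im=np.hstack([np.vstack([crop(t,199,248),crop(s,411,150)])[:600*2],np.vstack([crop(t,429,239),crop(s,213,221)])])
im=cv2.resize(im,(600,600)); cv2.imwrite("pics/crops.png",im[:,:,::-1])
E
```

```text
top
 px cup [229 132  91]
copper [181 234  36  29 638] [198.1 248.3] [0.4521 0.2898]
(198.01722717285156, 248.20689392089844) corners [[0.446, 0.344], [0.494, 0.323], [0.459, 0.237], [0.411, 0.257]] [0.4523 0.2901 0.075 ]
black [269 210  30  29 319] [285.4 226. ] [0.5093 0.0569]
black [414 224  30  30 585] [427.7 238.5] [ 0.4658 -0.3392]
white [     0     73    640    327 145544] [322.9 216.2] [ 0.532  -0.0485]
white [431 235   6   7  35] [433.6 237.9] [ 0.4671 -0.3453]
scene
 px cup [192 108  71]
copper [397 137  30  16 457] [411.4 144.4] [0.4514 0.2914]
(411.5, 144.5) corners [[0.407, 0.264], [0.439, 0.351], [0.495, 0.318], [0.464, 0.234]] [0.4519 0.2915 0.075 ]
black [338 184  28  23 283] [350.6 197.9] [0.537  0.0504]
black [199 208  31  28 516] [214.8 222.9] [ 0.4813 -0.3429]
white [207 207   6  14  50] [209.4 212.2] [ 0.4773 -0.348 ]
white [273 208  33  23 265] [287.6 223.4] [ 0.5869 -0.1616]
white [390 218  16  15 180] [397.8 225. ] [0.6969 0.1121]
white [316 246  19  29 233] [325.2 258.9] [ 0.7214 -0.1086]
```

View pics/crops.png

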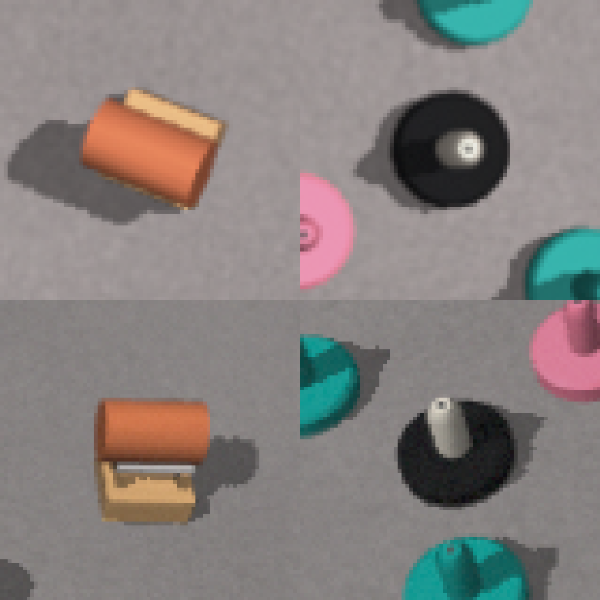

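The views show the copper beaker at top (198,248) and scene (411,144). The black stand with the white peg is at top (428,238), with its tip at about (433.5,238.5), and at scene (215,223), with its tip at about (211,208). The red cap is at top (357,216). By my measurements the cup centre is (0.452, 0.290) and its axis points 1.20 rad from x. I'm moving above the cup.

```bash
python3 -m pendant '[[[2.6,2.4,0],0.045],[[2.6,2.4,0],0.045],[[2.6,2.4,0],0.045],[[2.6,2.4,0],0.045],[[2.6,2.4,0],0.045],[[2.6,2.4,0],0.045],[[2.6,2.4,0],0.045],[[2.6,2.4,0],0.045],[[2.6,2.4,0],0.045],[[0.6,3.6,0],0.045],[[0.6,3.6,0],0.045],[[0.6,3.6,0],0.045],[[0.6,3.6,0],0.045],[[0.6,3.6,0],0.045],[[0.6,3.6,0],0.045],[[0.6,3.6,0],0.045],[[0,3.6,0],0.045],[[0,3.6,0],0.045],[[0,3.6,0],0.045],[[0,3.6,0],0.045]]' 1 3
python3 - <<'E'
from find import *
o=ctrl.get_obs();print(o["ee_pos"],o["eef_rot"],o["time_s"])
t=ctrl.camera("top"); s=ctrl.camera("scene")
def tri(a,b):
    A=[];B=[]
    for o,d in(a,b):
        d=d/np.linalg.norm(d);P=np.eye(3)-np.outer(d,d);A.append(P);B.append(P@o)
    return np.linalg.solve(sum(A),sum(B))
print("peg tip",tri(ray(t,433.5,238.2),ray(s,210.7,208.2)),onz(t,433.5,238.2,.072),onz(s,210.7,208.2,.072))
for n,c,win in(("top",t,(400,260,480,205)),("scene",s,(180,250,250,190))):
    for st,ce,m in blobs(c,(0,0,0),(179,255,45),200):
        if win[0]<ce[0]<win[2] and win[3]<ce[1]<win[1]:
            h=cv2.convexHull(np.argwhere(m)[:,::-1].astype(np.float32)); print(n,"base",cv2.fitEllipse(h)[0],onz(c,*cv2.fitEllipse(h)[0],.015))
    for lo,hi in(((0,200,150),(4,255,255)),((175,200,150),(179,255,255))):
        for st,ce,m in blobs(c,lo,hi,20):
            if 270<ce[0]<380 and 180<ce[1]<240: print(n,"cap",st,ce,onz(c,*ce,.086))
E
```

```text
time_s: 1.87
ee_pos: [0.4385, 0.0885, 0.2055]
eef_rot: [3.141, -0.0, 1.203]
force: [0.9, 0.8, 0.5]
grip_width: 0.0942
grip_force: 0.0
[0.43852747 0.08847543 0.20550213] [ 3.14143904e+00 -9.23790216e-05  1.20302019e+00] 1.8667
peg tip [ 0.46672433 -0.34300337  0.07244225] [ 0.46635013 -0.34453201  0.072     ] [ 0.46698433 -0.34163242  0.072     ]
top base (428.3426818847656, 238.46209716796875) [ 0.46589939 -0.34204361  0.015     ]
top cap [350 209  14  14 140] [356.9 215.5] [ 0.53123275 -0.13881922  0.086     ]
scene base (214.18060302734375, 221.35736083984375) [ 0.47203039 -0.34334915  0.015     ]
scene cap [282 197  14  12 135] [288.4 202.4] [ 0.53352103 -0.13997018  0.086     ]
```

```bash
python3 -m pendant '[[[0.04,3.44,0],0],[[0.04,3.44,0],0],[[0.04,3.44,0],0],[[0.04,3.44,0],0],[[0.04,3.44,0],0],[[0,0,-2.5],0],[[0,0,-2.5],0],[[0,0,-2.5],0],[[0,0,-2.5],0],[[0,0,-2.5],0],[[0,0,-1.5],0],[[0,0,-0.95],0],[[0,0,0],0],[[0,0,0],0]]' 1 3
python3 - <<'E'
from find import *
t=ctrl.camera("top"); s=ctrl.camera("scene")
def crop(c,x,y,w=50):return cv2.resize(c["color"][y-w:y+w,x-w:x+w],(400,400),interpolation=0)
cv2.imwrite("pics/grip.png",np.hstack([crop(t,199,248),crop(s,411,150)])[:,:,::-1])
E
```

```text
time_s: 3.13
ee_pos: [0.4413, 0.2584, 0.0563]
eef_rot: [3.142, 0.0, 1.2]
force: [-0.5, 0.1, 1.1]
grip_width: 0.0939
grip_force: 0.0
```

View pics/grip.png

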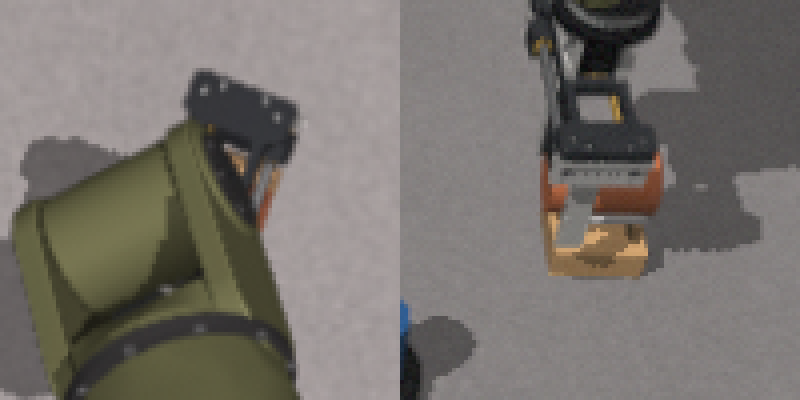

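The picture shows the finger at scene (407,155), straddling the beaker's closed-end half. I'm closing gently.

```bash
python3 -m pendant '[[[0,0,0],0],[[0,0,0],0],[[0,0,0],0],[[0,0,0],0],[[0,0,0],0],[[0,0,0],0],[[0,0,0],0],[[0,0,0],0],[[0,0,0],0],[[0,0,0],0]]' 0 3
python3 -m pendant '[[[0,0,0.5],0],[[0,0,1],0],[[0,0,1],0],[[0,0,1],0],[[0,0,1],0],[[0,0,1],0],[[0,0,1],0],[[0,0,1],0],[[0,0,1],0],[[0,0,1],0],[[0,0,1],0],[[0,0,1],0],[[0,0,0],0],[[0,0,0],0],[[0,0,0],0],[[0,0,0],0]]'
python3 - <<'E'
from find import *
t=ctrl.camera("top"); s=ctrl.camera("scene")
def crop(c,x,y,w=50):return cv2.resize(c["color"][y-w:y+w,x-w:x+w],(400,400),interpolation=0)
cv2.imwrite("pics/lift.png",np.hstack([crop(t,199,248),crop(s,400,130)])[:,:,::-1])
E
```

```text
time_s: 4.07
ee_pos: [0.4409, 0.2588, 0.056]
eef_rot: [-3.142, -0.0, 1.201]
force: [-1.3, -0.8, 1.0]
grip_width: 0.0517
grip_force: 3.0
time_s: 5.4
ee_pos: [0.4407, 0.2586, 0.1703]
eef_rot: [-3.141, 0.001, 1.201]
force: [0.8, 0.9, -1.0]
grip_width: 0.0515
grip_force: 3.0
```

View pics/lift.png

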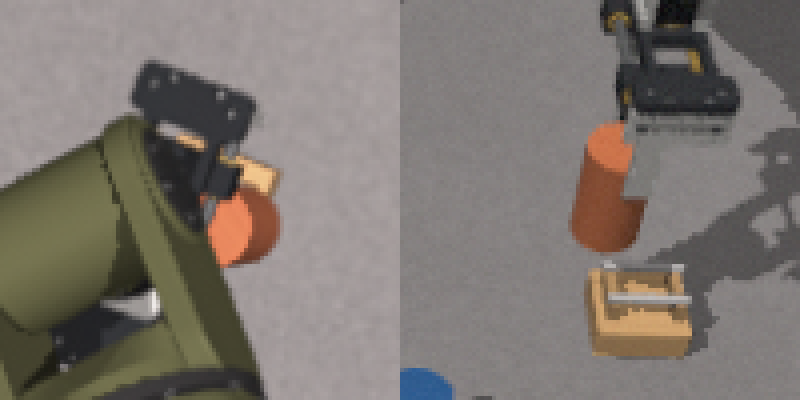

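The beaker hangs mouth down beside the finger in the scene crop at about (607,190). I'll check its offset and tilt numerically.

```bash
cat > hang.py <<'E'
from find import *
def check(u_ang=1.2):
    o=ctrl.get_obs(); p=o["ee_pos"]; print(p.round(4),o["grip_width"])
    for n in("top","scene"):
        c=ctrl.camera(n)
        for a,th in(("vert",0),):
            # predicted silhouette of a vertical cup, grip point 10 mm from its closed end
            g=p+[0,0,.019]; w=np.linspace(0,6.28,60)
            P=[pix(c,g+[.026*np.cos(k),.026*np.sin(k),z]) for k in w for z in(.01,-.074)]
            h=cv2.boundingRect(np.array(P,np.float32)); print(n,"pred box",h, "top face",pix(c,g+[0,0,.01]).round(1),"mouth",pix(c,g-[0,0,.074]).round(1))
        for st,ce,m in blobs(c,(2,100,60),(13,240,255),60):
            if np.hypot(*(ce-pix(c,p)))<60: print(n,"seen",st,ce)
        hsv=cv2.cvtColor(c["color"],cv2.COLOR_RGB2HSV)
        for st,ce,m in blobs(c,(2,100,215),(13,240,255),20):
            if np.hypot(*(ce-pix(c,p)))<60: print(n,"bright",st,ce,onz(c,*ce,p[2]+.029).round(4))
E
python3 -c "
from hang import *
check()"
```

```text
[0.4408 0.2586 0.1704] 0.05149044234387021
top pred box (187, 242, 29, 23) top face [197.8 253.5] mouth [205.9 252.7]
top seen [201 244  17  21 253] [208.9 254.2]
top bright [201 247  11  17 124] [206.3 255.1] [0.4366 0.2374 0.1994]
scene pred box (394, 108, 24, 34) top face [408.3 114.3] mouth [402.9 135.4]
scene seen [393 110  18  33 398] [401.1 128. ]
```

The silhouette matches a vertical cup to within 1–2 px, so the mouth is about 77 mm below the grasp. I'm firming the grip and carrying it to the peg.

```bash
python3 -m pendant '[[[0,0,0],0],[[0,0,0],0],[[0,0,1],0],[[0,0,1],0],[[0,0,1],0],[[0.1,-1,0],0],[[0.1,-2,0],0],[[0.1,-3,0],0],[[0.1,-3.3,0],0],[[0.1,-3.3,0],0],[[0.1,-3.3,0],0],[[0.1,-3.3,0],0],[[0.1,-3.3,0],0],[[0.1,-3.3,0],0],[[0.1,-3.3,0],0],[[0.1,-3.3,0],0],[[0.1,-3.3,0],0],[[0.1,-3.3,0],0],[[0.1,-3.3,0],0],[[0.1,-3.3,0],0]]' 0 20
python3 -m pendant '[[[0.2,-3.3,0],0],[[0.2,-3.3,0],0],[[0.2,-3.3,0],0],[[0.2,-2.2,0],0],[[0.2,-1.4,0],0],[[0.1,-0.8,0],0],[[0,0,0],0],[[0,0,0],0],[[0,0,0],0],[[0,0,0],0]]'
python3 -c "
from hang import *
check()
t=ctrl.camera('top'); s=ctrl.camera('scene')
def crop(c,x,y,w=50):return cv2.resize(c['color'][y-w:y+w,x-w:x+w],(400,400),interpolation=0)
cv2.imwrite('pics/over.png',np.hstack([crop(t,429,239),crop(s,213,200)])[:,:,::-1])
"
```

```text
time_s: 7.27
ee_pos: [0.4552, -0.1995, 0.2013]
eef_rot: [3.141, 0.0, 1.2]
force: [0.4, 0.0, -1.7]
grip_width: 0.0505
grip_force: 20.0
time_s: 8.1
ee_pos: [0.467, -0.3395, 0.2012]
eef_rot: [3.141, -0.0, 1.202]
force: [-0.5, 0.0, -2.2]
grip_width: 0.0504
grip_force: 20.0
[ 0.467  -0.3395  0.2012] 0.05039400915061558
top pred box (427, 226, 30, 23) top face [445.4 237.7] mouth [437.7 237.9]
top seen [431 229  10  14  63] [434.6 234.4]
scene pred box (188, 162, 29, 38) top face [199.8 170.3] mouth [206.3 191.4]
scene seen [189 166  25  35 398] [203.3 187.1]
```

View pics/over.png

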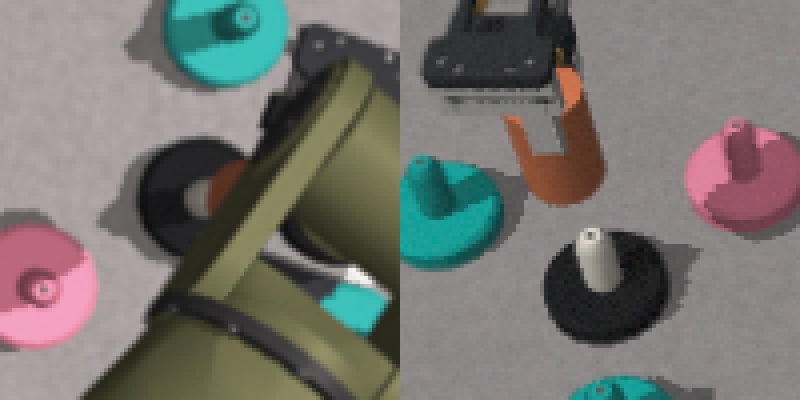

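The beaker hangs over the peg: mouth bottom at scene (204,201), peg tip at (211,208). The mouth is within the 10 mm clearance, so I'm lowering it.

```bash
python3 -m pendant '[[[0,0,-1.4],0],[[0,0,-1.4],0],[[0,0,-1.4],0],[[0,0,-1.4],0],[[0,0,-1.0],0],[[0,0,-1.0],0],[[0,0,-1.0],0],[[0,0,-1.0],0],[[0,0,-1.0],0],[[0,0,-0.6],0],[[0,0,-0.4],0],[[0,0,0],0],[[0,0,0],0]]'
python3 -c "
from hang import *
check()
s=ctrl.camera('scene')
def crop(c,x,y,w=40):return cv2.resize(c['color'][y-w:y+w,x-w:x+w],(480,480),interpolation=0)
cv2.imwrite('pics/low.png',crop(s,213,210)[:,:,::-1])
"
```

```text
time_s: 9.38
ee_pos: [0.467, -0.3404, 0.0851]
eef_rot: [3.141, 0.0, 1.201]
force: [0.2, 0.4, -1.0]
grip_width: 0.0506
grip_force: 20.0
[ 0.467  -0.3404  0.0851] 0.05063232891750866
top pred box (419, 227, 27, 21) top face [435.3 237.9] mouth [428.8 238. ]
scene pred box (198, 191, 26, 34) top face [208.3 198.9] mouth [213.9 216.7]
scene seen [200 197  22  29 287] [211.9 214.5]
```

View pics/low.png

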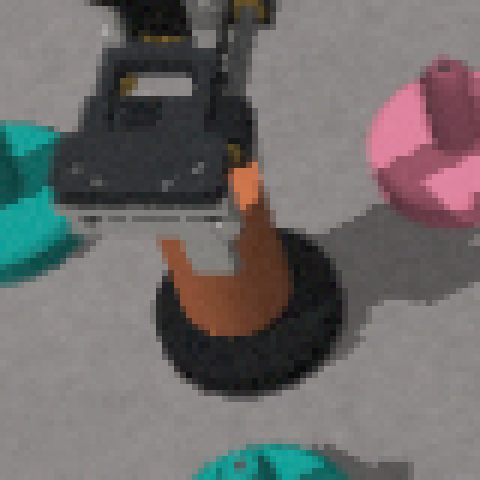

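The beaker is over the peg, with its mouth centre at crop (235,330) inside the black base. I'll lower the last bit slowly with a lighter grip.

```bash
python3 -m pendant '[[[0,0,0],0],[[0,0,-0.1],0],[[0,0,-0.1],0],[[0,0,-0.1],0],[[0,0,-0.1],0],[[0,0,-0.1],0],[[0,0,0],0]]' 0 6
python3 -m pendant '[[[0,0,-0.1],0],[[0,0,-0.1],0],[[0,0,0],0]]' 
python3 -m pendant '[[[0,0,-0.1],0],[[0,0,-0.1],0],[[0,0,0],0]]' 
```

```text
time_s: 10.12
ee_pos: [0.467, -0.3404, 0.0806]
eef_rot: [3.141, 0.0, 1.201]
force: [-2.1, 1.2, 6.0]
grip_width: 0.0513
grip_force: 6.0
time_s: 10.37
ee_pos: [0.467, -0.3405, 0.0787]
eef_rot: [3.141, 0.0, 1.201]
force: [-3.8, 2.5, 7.4]
grip_width: 0.0514
grip_force: 6.0
time_s: 10.62
ee_pos: [0.467, -0.3405, 0.0768]
eef_rot: [3.141, 0.0, 1.201]
force: [-3.8, 2.0, 8.5]
grip_width: 0.0516
grip_force: 6.0
```

```bash
python3 -m pendant '[[[0,0,0],0],[[0,0,0],0],[[0,0,0],0],[[0,0,0],0]]' 0 3
python3 -m pendant '[[[0,0,0],0],[[0,0,0],0],[[0,0,0],0],[[0,0,0],0],[[0,0,0],0],[[0,0,0],0]]' 0.8
python3 -m pendant '[[[0,0,1],0],[[0,0,2],0],[[0,0,2],0],[[0,0,2],0],[[0,0,2],0],[[0,0,2],0],[[0,0,2],0],[[0,2,0],0],[[0,3,0],0],[[0,3,0],0],[[0,3,0],0],[[0,0,0],0]]'
python3 -c "
from hang import *
t=ctrl.camera('top');s=ctrl.camera('scene')
def crop(c,x,y,w=40):return cv2.resize(c['color'][y-w:y+w,x-w:x+w],(400,400),interpolation=0)
cv2.imwrite('pics/placed.png',np.hstack([crop(t,429,238),crop(s,213,210)])[:,:,::-1])
"
```

```text
time_s: 10.95
ee_pos: [0.467, -0.3404, 0.0764]
eef_rot: [3.141, 0.0, 1.201]
force: [-2.6, 1.8, 4.3]
grip_width: 0.0515
grip_force: 3.0
time_s: 11.45
ee_pos: [0.4669, -0.3403, 0.0758]
eef_rot: [-3.141, -0.0, 1.201]
force: [-0.1, -0.1, 0.4]
grip_width: 0.0749
grip_force: 0.0
time_s: 12.45
ee_pos: [0.467, -0.2266, 0.2071]
eef_rot: [3.141, -0.001, 1.203]
force: [0.2, -0.1, -0.3]
grip_width: 0.0753
grip_force: 0.0
```

View pics/placed.png

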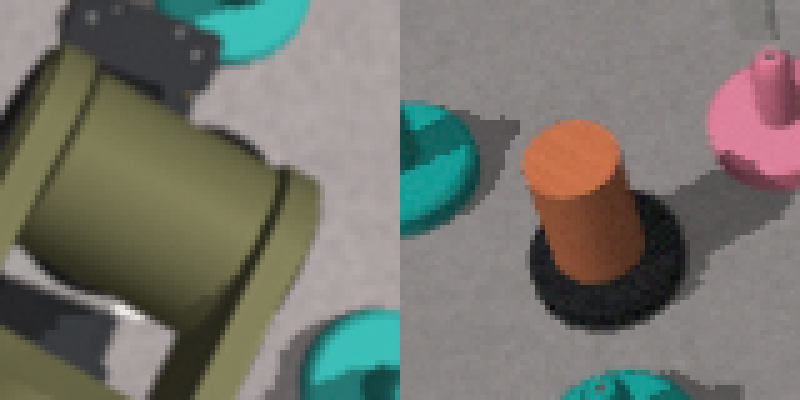

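The beaker stands mouth down and free on the black base, closed face at scene crop (572,158). Next I'm closing the fingers and going above the cap.

```bash
python3 -m pendant '[[[1.3,1.8,0],0],[[1.3,1.8,0],0],[[1.3,1.8,0],0],[[1.3,1.8,0],0],[[1.3,1.56,0],0],[[0,0,-2],0],[[0,0,-2],0],[[0,0,-2],0],[[0,0,-2],0],[[0,0,-1.5],0],[[0,0,-1],0],[[0,0,0],0],[[0,0,0],0]]' 0 10
python3 -c "
from hang import *
t=ctrl.camera('top');s=ctrl.camera('scene');p=ctrl.get_obs()['ee_pos'];print(p,'tcp pix',pix(s,p))
for st,ce,m in blobs(s,(2,100,60),(13,240,255),60):
  if 180<ce[0]<250: print(st,ce)
P=np.array([pix(s,[.467+.026*np.cos(k),-.343+.026*np.sin(k),z]) for k in np.linspace(0,6.28,60) for z in(.02,.104)],np.float32);print(cv2.boundingRect(P))
def crop(c,x,y,w=40):return cv2.resize(c['color'][y-w:y+w,x-w:x+w],(400,400),interpolation=0)
cv2.imwrite('pics/cap.png',np.hstack([crop(t,357,216),crop(s,288,205)])[:,:,::-1])
"
```

```text
time_s: 13.63
ee_pos: [0.5321, -0.1433, 0.1013]
eef_rot: [-3.142, 0.0, 1.2]
force: [-0.2, -0.5, 0.2]
grip_width: 0.0005
grip_force: 0.0
[ 0.53251188 -0.14314954  0.10209313] tcp pix [286.96297965 198.93054627]
[198 194  24  33 569] [209.3 209.9]
(198, 193, 25, 34)
```

View pics/cap.png

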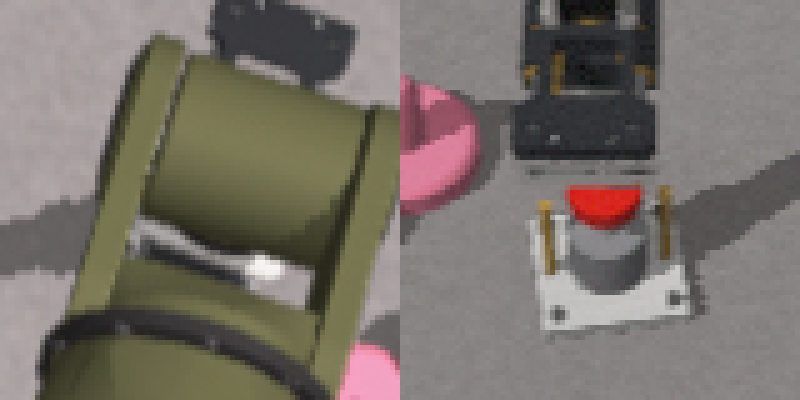

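The red cap is at scene crop (603,205) under the closed fingertips, and the placed beaker's silhouette matches a seated cup to within 1 px. I'm centring and pressing.

```bash
python3 -m pendant '[[[0,0.4,0],0],[[0,0,-0.5],0],[[0,0,-0.5],0],[[0,0,0],0],[[0,0,0],0]]'
python3 -m pendant '[[[0,0,-0.2],0],[[0,0,-0.2],0],[[0,0,0],0],[[0,0,0],0]]'
python3 -m pendant '[[[0,0,-0.2],0],[[0,0,-0.2],0],[[0,0,-0.2],0],[[0,0,-0.2],0],[[0,0,-0.1],0],[[0,0,0],0],[[0,0,0],0],[[0,0,0],0]]'
```

```text
time_s: 14.15
ee_pos: [0.5318, -0.1386, 0.0906]
eef_rot: [-3.141, 0.0, 1.201]
force: [0.9, -0.5, -0.7]
grip_width: 0.0003
grip_force: 0.0
time_s: 14.48
ee_pos: [0.5321, -0.1388, 0.0872]
eef_rot: [3.141, -0.0, 1.201]
force: [-0.5, 0.4, 4.2]
grip_width: 0.0008
grip_force: 1.8
time_s: 15.15
ee_pos: [0.5321, -0.1388, 0.0781]
eef_rot: [3.141, -0.0, 1.201]
force: [-0.8, -0.2, 5.9]
grip_width: 0.0006
grip_force: 3.0
```

```bash
python3 -m pendant '[[[0,0,-0.1],0],[[0,0,-0.1],0],[[0,0,0],0],[[0,0,0],0],[[0,0,0],0],[[0,0,0],0]]'
python3 -c "
from hang import *
s=ctrl.camera('scene')
F=[]
for i in range(6): s=ctrl.camera('scene'); o=ctrl.get_obs(); F.append([*o['ee_pos'],o['force'][2]])
print(np.mean(F,0).round(4))
def crop(c,x,y,w=30):return cv2.resize(c['color'][y-w:y+w,x-w:x+w],(480,480),interpolation=0)
cv2.imwrite('pics/press.png',crop(s,288,212)[:,:,::-1])
"
```

```text
time_s: 15.65
ee_pos: [0.5322, -0.1388, 0.0761]
eef_rot: [3.141, -0.0, 1.201]
force: [-0.4, 0.1, 6.8]
grip_width: 0.0001
grip_force: 3.2
[ 0.5321 -0.1388  0.0761  6.4558]
```

View pics/press.png

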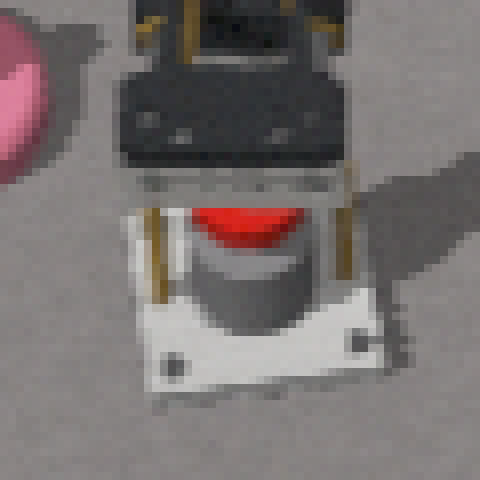

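The picture shows the cap pressed, red at crop (250,225) between the two brass pins. The height is 76.1 mm and the force about 6.5–7 N, so I'm handing in.

```bash
python3 -c "
from station import ctrl
print(ctrl.hand_in())"
```

```text
the job is handed in; nothing more can be done
None
```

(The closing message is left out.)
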